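# Free the seized plug from the returned valve block

## Task

The bar-handled steel plug in the square valve block has seized. Work it loose by twisting it back and forth while easing it straight up, without lifting the heavy block out of its stand, then stand the plug upright on its foot in the shallow tray and let go. Leave the same kind of plug in the round pump body alone.

Things in the scene. Friction and masses are not known exactly. Their poses are not given: they have to be found in the camera images.
- stuck_plug: Steel plug, 160 g, in the square block. From the foot up: round shank 32 dia x 26 mm, flange 42 dia x 6 mm, upright grip bar 40 long (x) x 14 thick (y: squeeze here) x 34 mm tall. Origin: centre of the foot's underside, z up. At the start the flange sits on the block, foot 46 mm and bar top 112 mm above the table, any yaw. Turning it takes 0.35 N m: grip firmly, 40 N or more.
- bore (a point): Centre of the bore's mouth on top of the square aluminium block (90 x 90 x 60 mm, 1.25 kg), 72 mm above the table; z up. The block only rests in its stand: a straight pull of 13 N or more lifts it. The bore holds the shank by 20 N friction until the foot has risen 20 mm, but resists little while the plug turns: 60 degree turns to and fro, each with 6 mm rise in about 1 s, work well.
- pump_plug: A plug of exactly the same shape, sitting loose in the round pump body (cylinder 90 mm in diameter, 60 mm high, on a stand of the same kind: plywood 110 x 110 mm, corner posts up to 26 mm above the table). To be left where it is. Origin: centre of its foot's underside.
- tray: Shallow black open tray, fixed to the table, 130 mm (x) by 100 mm (y) outside, 22 mm high, walls and floor 4 mm thick. Origin: centre of its underside; the inner floor is 4 mm above it. The only shallow tray: the slatted crate and stock bins are far deeper.
Not all that is in view belongs to the job. Leave any blue or purple look-alike of the stuck_plug alone. There is more than one size of the tray; the one meant has the size given above.

How it is judged:
By the outcome, as a careful person would: the job done as asked, in the order asked, and still so for the second after the job is handed in, with the robot touching nothing.
It also fails if it takes over 51 s, if anything falls off the work surface, if the arm or the gripper's body presses on something with over 40 N, if the wrist force passes 120 N, or if a joint passes its speed limit or range.

## Robot

A 6-joint arm with a two-finger parallel gripper is mounted at the origin on the work surface. World frame = base frame: x ahead of the robot, y to its left, z up, the work surface at z = 0. Lengths are in m, angles in rad, forces in N, time in s.
With the tool pointing down it reaches from about 0.225 to 0.875 m from the base axis. Payload 3.4 kg.
Tool frame: the origin (TCP) lies at the very end of the fingers, on their centre line; the grasp point (between the pads) lies 19 mm behind it; z points along the fingers, y is the line along which they close (so a half turn about z gives the same grasp; the last joint's range is limited). The gripper opens to 85 mm and grips with 20 to 120 N. Pads are 22 mm wide; open, the fingers measure 114 mm over their backs; the gripper's body (76 mm by 85 mm) begins 54 mm behind the grasp point. The pads swing forward as they close: fully open they stand 13 mm farther back than shut.
Start: joints at [1.054, 0.276, 1.505, -0, 1.361, -0.121], TCP at [0.222, 0.531, 0.231] pointing down, gripper open.
Joint ranges: [-2.89, 2.89], [-0.75, 2.08], [0.22, 2.7], [-1.18, 4.32], [0.11, 2.71], [-2.7, 2.7]. Speed limits (rad/s): [2.57, 2.57, 3.14, 3.14, 3.14, 3.14].

## Interface

Orientations are given as a unit quaternion [w, x, y, z].
In Python, from rig import get_state, optics, sign_off gives the robot as it stands.
- The arm moves only by the tool send_rows, never from a script. Its argument "increments" is a list of rows, each an object with "gripper": the gripper's target within -1 to 1 (shut at 1, half-way at 0, fully open at -1); "linear": the shift along the world's x, y, z in m, a list of three; "delta_rot": the turn, a rotation vector about the world's x, y, z in rad, a list of three. In form: [{"gripper": gripper, "linear": [dx, dy, dz], "delta_rot": [rx, ry, rz]}, ...]. A call has 1 to 8 rows; each row is the pose to reach, as a shift and turn from the pose commanded when the call began; what a row does not reach only later rows make up. A row lasts 1/10 s, in which the tool goes at most 50 mm and 8.59 degrees, less where a joint would pass 70% of its speed; a pose out of reach is approached as far as the arm can. A call with a gripper value outside its range is refused whole. The fingers move at their own pace and stop on an object; "newtons" is the grip in N (left out, the last holds). Time passes only in rows, so rows that repeat a pose let the fingers close. It gives the time, the measured TCP pose, the force, the opening and the grip force at its end, in the units of the state.
- get_state(): the state, without advancing time (a new reading comes with each control period).
- optics.get_image(name): name is "scene" or "top" or "wrist"; returns a dict with "pixels" (420x560x3 uint8, blue, green, red), "K" (3x3 intrinsics, pixels), "rvec" (rotation vector, rad) and "tvec" (3), from world to camera coordinates, as OpenCV has them; the wrist camera has in their place "T_tool_cam" (4x4, takes a point from camera to tool coordinates, whose origin is the TCP and whose axes are the flange's). Camera axes: x right, y down, z forward; pixel columns grow to the right and rows downward; lengths in m; the calibration is good to about 2 mm. The wrist camera is an equidistant fisheye: a pixel r from the principal point sees the ray r / f radians off the axis. A picture is of the moment at which its call begins: read the wrist's pose just before it. There is no depth.
- sign_off(): hands the job in; it is judged then, once.
The state is a dict: "clock": time; "qpos": joint angles; "qd": joint speeds; "effort": joint torques, N m; "position": TCP position; "ee_rot": TCP orientation; "contact_force": force on the tool from outside, world axes, zero at the start; "moment": the same for the moment, N m; "width": finger opening in m; "gripper_force": force on a finger pad.
Only numpy, scipy, OpenCV 4.12 (cv2) and the standard library are available. Lean on these libraries where they do the work, as an engineer would, in place of code of your own. Each camera call takes 0.05 s, during which the arm holds its last target. There are 200 camera calls.

## Working session

There is one attempt and no reset: what is moved stays moved. The work goes in short steps, Python scripts to look and compute and a tool call to move; the robot and the scene stay as the last step left them, time stands still between calls to the robot, and variables do not carry over. Pictures are saved under pics/ and viewed, at most 10 in all, crops included, and the job is handed in when it is done.

Besides the shell and the picture viewer there is one more tool, called after "Call:" by a JSON object that holds its "op" and its "data", one argument or row to a line. send_rows: Moves the arm, as the interface text tells. Its arguments: {"type":"object","properties":{"increments":{"type":"array"},"newtons":{"type":"number"}},"required":["increments"]}

```bash
mkdir -p pics
cat > h.py <<'E'
import numpy as np,cv2
from rig import get_state, optics, sign_off
def save(n,f):
    d=optics.get_image(n); cv2.imwrite('pics/'+f,d['pixels']); np.savez('pics/'+f[:-4]+'.npz',**{k:v for k,v in d.items()}); return d
def ray(d,uv):
    R=cv2.Rodrigues(np.array(d['rvec'],float))[0]; t=np.array(d['tvec'],float).ravel()
    K=np.array(d['K']); r=R.T@np.linalg.inv(K)@np.array([uv[0],uv[1],1.]); return -R.T@t,r
def onz(d,uv,z):
    c,r=ray(d,uv); return c+r*(z-c[2])/r[2]
E
python3 - <<'E'
from h import *
for n in('top','scene','wrist'): save(n,n+'0.png')
d=dict(np.load('pics/top0.npz')); print(d['K'],ray(d,(280,210)))
print(get_state())
E
```

```text
[[408.68360733   0.         284.74954002]
 [  0.         408.68360733 216.59105844]
 [  0.           0.           1.        ]] (array([0.43568683, 0.05601545, 1.07203505]), array([ 0.05723377, -0.01174273, -0.99848964]))
{'clock': 0.15, 'qpos': array([ 1.05398304e+00,  2.76442436e-01,  1.50581058e+00,  1.61307973e-05,
        1.36070314e+00, -1.21013631e-01]), 'qd': array([ 0.00170887, -0.00143816, -0.00325882,  0.00036707, -0.00198532,
       -0.00216941]), 'effort': array([ 1.58939042e-04, -4.17142117e+01, -2.46033704e+01, -2.51885112e-04,
        7.60624971e-03, -2.67164995e-05]), 'position': array([0.22150704, 0.53021077, 0.23065524]), 'ee_rot': array([-2.21242337e-04,  1.96612196e-01,  9.80481096e-01, -6.44902983e-04]), 'contact_force': array([0.85068429, 0.65171651, 0.42916951]), 'moment': array([-0.00325731, -0.02091776,  0.06748493]), 'gripper_force': 0.0, 'width': 0.08525476961685471}
```

View pics/top0.png

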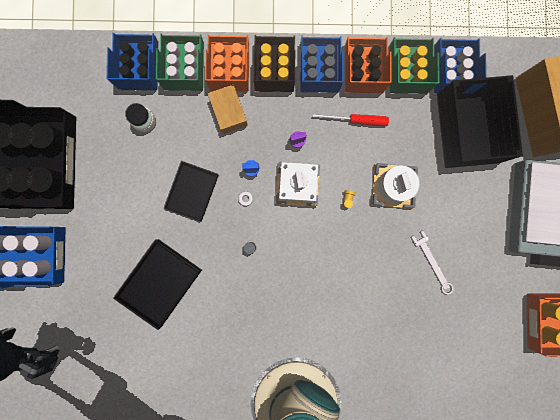

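View pics/scene0.png

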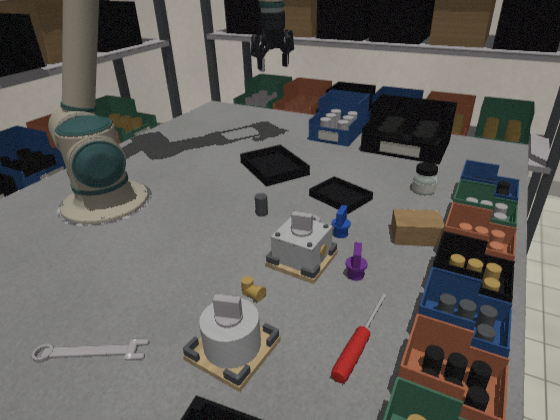

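Top view: the square block with its plug is at about (299,184), the round pump body at (397,185), and the two black trays at (191,191) and (157,283). The scene view agrees. Next I'll measure the trays and the bar.

Run:
```python
from h import *
d=dict(np.load('pics/top0.npz')); im=d['pixels']
g=im.max(2); m=(g<60).astype(np.uint8); m[:150]=0;m[340:]=0;m[:,:100]=0;m[:,230:]=0
cs,_=cv2.findContours(m,0,2)
for c in cs:
    if cv2.contourArea(c)<800: continue
    for z in (0.022,):
        P=np.array([onz(d,p[0],z)[:2] for p in c],np.float32)
        print('tray',cv2.contourArea(c),cv2.minAreaRect(P), cv2.minAreaRect(c))
for uv in [(299,184),(400,183)]: print(onz(d,uv,.112))
a=cv2.resize(im[150:220,265:335],(560,560),interpolation=cv2.INTER_CUBIC)
s=dict(np.load('pics/scene0.npz'))['pixels']
b=cv2.resize(s[195:285,255:345],(560,560)[:2],interpolation=cv2.INTER_CUBIC)
cv2.imwrite('pics/c1.png',cv2.resize(np.hstack([a,b]),(800,400)))
```

```text
tray 4009.5 ((0.30714383721351624, 0.3537578582763672), (0.141447976231575, 0.18568454682826996), 55.12946319580078) ((157.25, 283.75), (55.6826171875, 74.39849090576172), 35.53767776489258)
tray 1907.0 ((0.5418633818626404, 0.27242475748062134), (0.10118953138589859, 0.13228145241737366), 70.46297454833984) ((190.92465209960938, 191.53424072265625), (39.559906005859375, 51.38106918334961), 20.556045532226562)
[5.52454061e-01 1.45560453e-04 1.12000000e-01]
[ 0.55653493 -0.24004543  0.112     ]
```

View pics/c1.png

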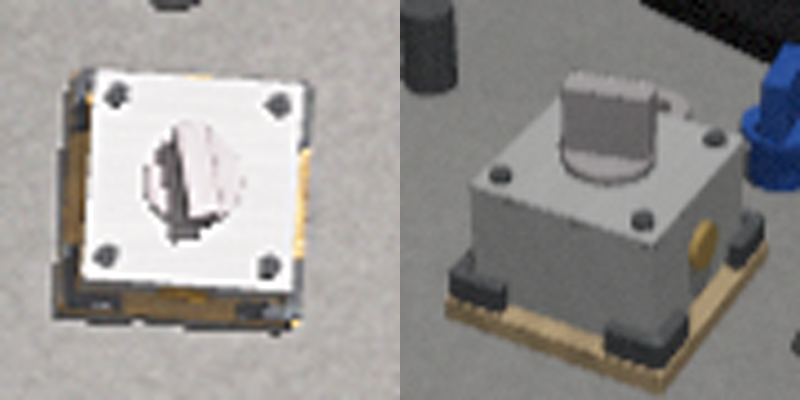

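The small tray measures 101 x 132 mm, so it is the one meant, centred near (0.542, 0.272). The bar is at about top pixel (300,179), with yaw around 14°. I'm moving over it for a close look.

Call:
{"op": "send_rows", "data": {
  "increments": [
    {"gripper": -1,"linear": [0.025,-0.04,0],"delta_rot": [0,0,0.05]},
    {"gripper": -1,"linear": [0.05,-0.08,0],"delta_rot": [0,0,0.1]},
    {"gripper": -1,"linear": [0.075,-0.12,0],"delta_rot": [0,0,0.15]},
    {"gripper": -1,"linear": [0.1,-0.16,0],"delta_rot": [0,0,0.2]},
    {"gripper": -1,"linear": [0.125,-0.2,0],"delta_rot": [0,0,0.25]},
    {"gripper": -1,"linear": [0.15,-0.24,0],"delta_rot": [0,0,0.3]},
    {"gripper": -1,"linear": [0.175,-0.28,0],"delta_rot": [0,0,0.35]},
    {"gripper": -1,"linear": [0.2,-0.32,0],"delta_rot": [0,0,0.4]}
  ]
}}

```text
clock: 0.95
position: [0.4222, 0.2088, 0.2313]
ee_rot: [0.0, -0.003, 1.0, 0.0]
contact_force: [0.9, 0.7, 0.1]
width: 0.0854
gripper_force: 0.0
```

Call:
{"op": "send_rows", "data": {
  "increments": [
    {"gripper": -1,"linear": [0.022,-0.036,0],"delta_rot": [0,0,0.04]},
    {"gripper": -1,"linear": [0.044,-0.072,0],"delta_rot": [0,0,0.08]},
    {"gripper": -1,"linear": [0.066,-0.108,0],"delta_rot": [0,0,0.12]},
    {"gripper": -1,"linear": [0.088,-0.144,0],"delta_rot": [0,0,0.16]},
    {"gripper": -1,"linear": [0.11,-0.18,0],"delta_rot": [0,0,0.2]},
    {"gripper": -1,"linear": [0.13,-0.21,0],"delta_rot": [0,0,0.25]},
    {"gripper": -1,"linear": [0.13,-0.21,0],"delta_rot": [0,0,0.25]},
    {"gripper": -1,"linear": [0.13,-0.21,0],"delta_rot": [0,0,0.25]}
  ]
}}

```text
clock: 1.75
position: [0.5515, 0.0002, 0.2306]
ee_rot: [-0.001, -0.126, 0.992, 0.001]
contact_force: [-0.5, 0.5, 0.0]
width: 0.0853
gripper_force: 0.0
```

Run:
```python
from h import *
s=get_state(); print(s['position'],s['ee_rot'],s['qpos'],s['contact_force'],s['clock'])
d=save('wrist','w1.png'); print(d['K'],d['T_tool_cam'])
np.savez('pics/w1s.npz',p=s['position'],q=s['ee_rot'])
t=dict(np.load('pics/top0.npz'))
f=70/400
for n,uv,z in[('block',(298.6,181.5),.072),('bar',(300.3,179.4),.112)]: print(n,onz(t,uv,z))
```

```text
[5.51450824e-01 1.78368449e-04 2.30644043e-01] [-8.48797725e-04 -1.25710712e-01  9.92066408e-01  5.82260160e-04] [-1.26329879e-01  2.41841402e-01  1.55446866e+00  7.21697984e-04
  1.34721725e+00 -1.94937542e+00] [-0.5194207   0.46510879  0.03306156] 1.75
[[325.1922621    0.         283.56058786]
 [  0.         325.1922621  211.87083347]
 [  0.           0.           1.        ]] [[-7.72082348e-04 -9.51742954e-01 -3.06895345e-01  7.81848946e-02]
 [ 9.99999121e-01 -1.06565308e-03  7.89018622e-04  4.68126669e-04]
 [-1.07798688e-03 -3.06894466e-01  9.51742940e-01 -1.42969220e-01]
 [ 0.00000000e+00  0.00000000e+00  0.00000000e+00  1.00000000e+00]]
block [ 0.56348861 -0.00118001  0.072     ]
bar [ 0.56338914 -0.00289918  0.112     ]
```

View pics/w1.png

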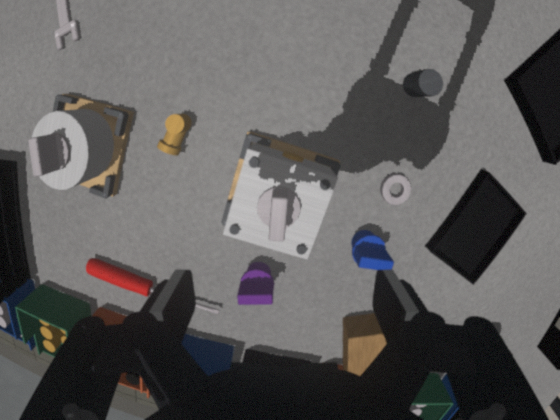

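The wrist view shows the block at about (280,200), with the bar standing upright around (279,218). I'll zoom in on its top face.

```bash
cat >> h.py <<'E'
from scipy.spatial.transform import Rotation as Ro
def wz(d,p,q,uv,z):
    K=d['K'];T=d['T_tool_cam'];a=np.array([(uv[0]-K[0,2]),(uv[1]-K[1,2])])/K[0,0];th=np.hypot(*a)
    r=np.r_[a/th*np.sin(th),np.cos(th)]; R=Ro.from_quat(np.r_[q[1:],q[0]]).as_matrix()
    c=p+R@T[:3,3]; r=R@T[:3,:3]@r; return c+r*(z-c[2])/r[2]
E
python3 - <<'E'
from h import *
im=cv2.imread('pics/w1.png')[130:265,215:350]
cv2.imwrite('pics/c2.png',cv2.resize(cv2.convertScaleAbs(im,alpha=1.2),(594,594),interpolation=cv2.INTER_CUBIC))
E
```

```text
(no output)
```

View pics/c2.png

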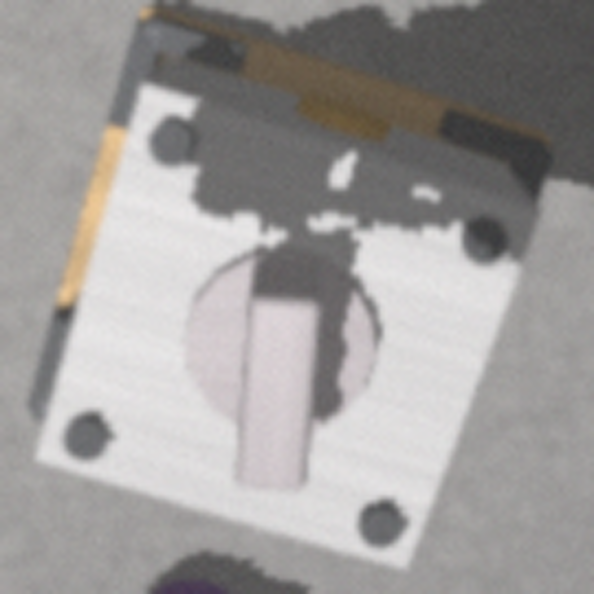

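The bar's top face corners in the crop are about (253,298), (318,303), (304,488) and (236,487). The block's top corners are about (148,85), (37,460), (408,568) and (530,240).

Run:
```python
from h import *
d=dict(np.load('pics/w1.npz'));s=np.load('pics/w1s.npz');p,q=s['p'],s['q']
w=lambda u,v,z:wz(d,p,q,(215+u/4.4-.4,130+v/4.4-.4),z)[:2]
c=[w(*x,.112) for x in[(253,298),(318,303),(304,488),(236,487)]]
c=np.array(c);print(c,c.mean(0),[np.linalg.norm(c[i]-c[i-1]) for i in range(4)])
a=(c[0]+c[1]-c[2]-c[3]);print('yaw',np.degrees(np.arctan2(a[1],a[0])))
h=np.array([w(*x,.072) for x in[(174,140),(485,240),(381,522),(87,435)]]);print('block',h.mean(0))
f=[w(u,335,.078) for u in(185,381)];print('flange x chord',f,np.mean(f,0))
R=Ro.from_quat(np.r_[q[1:],q[0]]).as_matrix();print('tool y ang',np.degrees(np.arctan2(R[1,1],R[0,1])),R[:,2])
```

```text
[[ 0.54706938 -0.00993636]
 [ 0.54496964  0.00224848]
 [ 0.58241693  0.00912567]
 [ 0.58556731 -0.00398632]] [ 0.56500582 -0.00063713] [np.float64(0.03895501916039122), np.float64(0.012364425219271584), np.float64(0.03807355808588232), np.float64(0.013485144605337736)]
yaw -170.41316665562513
block [ 5.65482985e-01 -2.31224576e-04]
flange x chord [array([ 0.56799324, -0.02104608]), array([0.55749614, 0.01999671])] [ 5.62744690e-01 -5.24683091e-04]
tool y ang 104.44354808615316 [-1.83052010e-03  9.41875558e-04 -9.99997881e-01]
```

Bar centre is (0.565, -0.0005) at yaw 9.6°, and its size checks at 38 x 13 mm. I'll descend, leaving the tips about 5 mm above the flange, and grip.

Call:
{"op": "send_rows", "data": {
  "increments": [
    {"gripper": -1,"linear": [0.0135,-0.0008,0],"delta_rot": [0,0,-0.083]},
    {"gripper": -1,"linear": [0.0135,-0.0008,-0.03],"delta_rot": [0,0,-0.083]},
    {"gripper": -1,"linear": [0.0135,-0.0008,-0.065],"delta_rot": [0,0,-0.083]},
    {"gripper": -1,"linear": [0.0135,-0.0008,-0.1],"delta_rot": [0,0,-0.083]},
    {"gripper": -1,"linear": [0.0135,-0.0008,-0.13],"delta_rot": [0,0,-0.083]},
    {"gripper": -1,"linear": [0.0135,-0.0008,-0.146],"delta_rot": [0,0,-0.083]},
    {"gripper": -1,"linear": [0.0135,-0.0008,-0.146],"delta_rot": [0,0,-0.083]},
    {"gripper": -1,"linear": [0.0135,-0.0008,-0.146],"delta_rot": [0,0,-0.083]}
  ]
}}

```text
clock: 2.6
position: [0.565, 0.0009, 0.0859]
ee_rot: [0.0, -0.086, 0.996, 0.0]
contact_force: [0.6, -1.0, 0.3]
width: 0.0854
gripper_force: 0.0
```

Call:
{"op": "send_rows", "data": {
  "increments": [
    {"gripper": 1,"linear": [0,0,0],"delta_rot": [0,0,0]},
    {"gripper": 1,"linear": [0,0,0],"delta_rot": [0,0,0]},
    {"gripper": 1,"linear": [0,0,0],"delta_rot": [0,0,0]},
    {"gripper": 1,"linear": [0,0,0],"delta_rot": [0,0,0]},
    {"gripper": 1,"linear": [0,0,0],"delta_rot": [0,0,0]},
    {"gripper": 1,"linear": [0,0,0],"delta_rot": [0,0,0]},
    {"gripper": 1,"linear": [0,0,0],"delta_rot": [0,0,0]},
    {"gripper": 1,"linear": [0,0,0],"delta_rot": [0,0,0]}
  ],
  "newtons": 70
}}

```text
clock: 3.4
position: [0.5655, -0.0006, 0.0859]
ee_rot: [0.0, -0.085, 0.996, -0.0]
contact_force: [-0.6, -1.5, 5.4]
width: 0.0128
gripper_force: 69.4
```

Gripped. First twist: -60° with about a 5 mm rise.

Call:
{"op": "send_rows", "data": {
  "increments": [
    {"gripper": 1,"linear": [0,0,0],"delta_rot": [0,0,-0.13]},
    {"gripper": 1,"linear": [0,0,0.0005],"delta_rot": [0,0,-0.26]},
    {"gripper": 1,"linear": [0,0,0.0012],"delta_rot": [0,0,-0.39]},
    {"gripper": 1,"linear": [0,0,0.002],"delta_rot": [0,0,-0.52]},
    {"gripper": 1,"linear": [0,0,0.0028],"delta_rot": [0,0,-0.65]},
    {"gripper": 1,"linear": [0,0,0.0036],"delta_rot": [0,0,-0.78]},
    {"gripper": 1,"linear": [0,0,0.0042],"delta_rot": [0,0,-0.91]},
    {"gripper": 1,"linear": [0,0,0.0042],"delta_rot": [0,0,-1.04]}
  ]
}}

```text
clock: 4.2
position: [0.5649, -0.0009, 0.088]
ee_rot: [-0.0, 0.423, 0.906, -0.001]
contact_force: [1.7, -1.6, -4.3]
width: 0.0127
gripper_force: 68.7
```

Run:
```python
from h import *
s=get_state(); print(s['contact_force'],s['moment'],s['qpos'])
im=save('wrist','w2.png')['pixels']
cv2.imwrite('pics/c3.png',cv2.resize(im[120:400,140:420],(560,560)))
```

```text
[ 1.65007278 -1.64752607 -4.28986217] [-0.38892657 -0.35253144  0.1762956 ] [-1.23884266e-01  3.77506397e-01  1.73749365e+00 -1.44671977e-03
  1.02790561e+00 -8.20771747e-01]
```

View pics/c3.png

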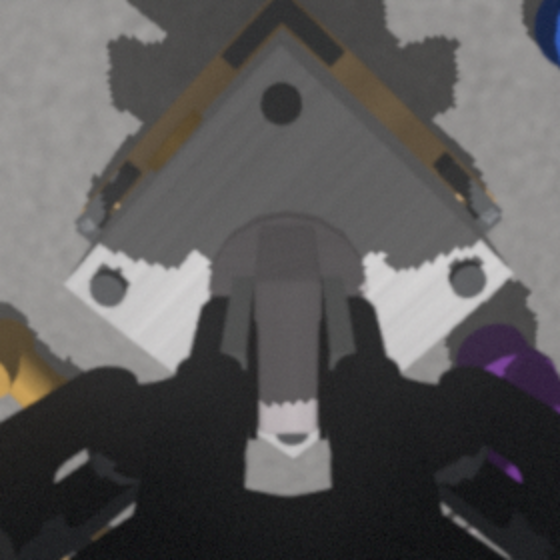

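The bar turned with the fingers (crop around (288,330)), and the block is still seated between its posts. The downward pull is only about 4 N, so I'll keep twisting.

Call:
{"op": "send_rows", "data": {
  "increments": [
    {"gripper": 1,"linear": [0,0,0],"delta_rot": [0,0,0.13]},
    {"gripper": 1,"linear": [0,0,0.0008],"delta_rot": [0,0,0.26]},
    {"gripper": 1,"linear": [0,0,0.0016],"delta_rot": [0,0,0.39]},
    {"gripper": 1,"linear": [0,0,0.0024],"delta_rot": [0,0,0.52]},
    {"gripper": 1,"linear": [0,0,0.0032],"delta_rot": [0,0,0.65]},
    {"gripper": 1,"linear": [0,0,0.004],"delta_rot": [0,0,0.78]},
    {"gripper": 1,"linear": [0,0,0.0046],"delta_rot": [0,0,0.91]},
    {"gripper": 1,"linear": [0,0,0.0046],"delta_rot": [0,0,1.04]}
  ]
}}

```text
clock: 5.05
position: [0.565, -0.0003, 0.0927]
ee_rot: [-0.001, -0.089, 0.996, 0.0]
contact_force: [0.9, -2.0, -5.5]
width: 0.0127
gripper_force: 68.9
```

Call:
{"op": "send_rows", "data": {
  "increments": [
    {"gripper": 1,"linear": [0,0,0],"delta_rot": [0,0,-0.13]},
    {"gripper": 1,"linear": [0,0,0.0008],"delta_rot": [0,0,-0.26]},
    {"gripper": 1,"linear": [0,0,0.0016],"delta_rot": [0,0,-0.39]},
    {"gripper": 1,"linear": [0,0,0.0024],"delta_rot": [0,0,-0.52]},
    {"gripper": 1,"linear": [0,0,0.0032],"delta_rot": [0,0,-0.65]},
    {"gripper": 1,"linear": [0,0,0.004],"delta_rot": [0,0,-0.78]},
    {"gripper": 1,"linear": [0,0,0.0046],"delta_rot": [0,0,-0.91]},
    {"gripper": 1,"linear": [0,0,0.0046],"delta_rot": [0,0,-1.04]}
  ]
}}

```text
clock: 5.85
position: [0.5649, -0.0009, 0.0974]
ee_rot: [-0.0, 0.422, 0.907, -0.001]
contact_force: [1.5, -3.2, -4.6]
width: 0.0129
gripper_force: 69.1
```

Call:
{"op": "send_rows", "data": {
  "increments": [
    {"gripper": 1,"linear": [0,0,0],"delta_rot": [0,0,0.13]},
    {"gripper": 1,"linear": [0,0,0.0008],"delta_rot": [0,0,0.26]},
    {"gripper": 1,"linear": [0,0,0.0016],"delta_rot": [0,0,0.39]},
    {"gripper": 1,"linear": [0,0,0.0024],"delta_rot": [0,0,0.52]},
    {"gripper": 1,"linear": [0,0,0.0032],"delta_rot": [0,0,0.65]},
    {"gripper": 1,"linear": [0,0,0.004],"delta_rot": [0,0,0.78]},
    {"gripper": 1,"linear": [0,0,0.0046],"delta_rot": [0,0,0.91]},
    {"gripper": 1,"linear": [0,0,0.0046],"delta_rot": [0,0,1.04]}
  ]
}}

```text
clock: 6.65
position: [0.5651, -0.0004, 0.102]
ee_rot: [-0.0, -0.089, 0.996, 0.0]
contact_force: [0.6, -1.2, -4.1]
width: 0.0129
gripper_force: 69.0
```

Call:
{"op": "send_rows", "data": {
  "increments": [
    {"gripper": 1,"linear": [0,0,0],"delta_rot": [0,0,-0.13]},
    {"gripper": 1,"linear": [0,0,0.0008],"delta_rot": [0,0,-0.26]},
    {"gripper": 1,"linear": [0,0,0.0016],"delta_rot": [0,0,-0.39]},
    {"gripper": 1,"linear": [0,0,0.0024],"delta_rot": [0,0,-0.52]},
    {"gripper": 1,"linear": [0,0,0.0032],"delta_rot": [0,0,-0.65]},
    {"gripper": 1,"linear": [0,0,0.004],"delta_rot": [0,0,-0.78]},
    {"gripper": 1,"linear": [0,0,0.0046],"delta_rot": [0,0,-0.91]},
    {"gripper": 1,"linear": [0,0,0.0046],"delta_rot": [0,0,-1.04]}
  ]
}}

```text
clock: 7.45
position: [0.5649, -0.0012, 0.1066]
ee_rot: [-0.0, 0.422, 0.907, -0.001]
contact_force: [1.1, -3.8, -3.7]
width: 0.013
gripper_force: 69.1
```

Call:
{"op": "send_rows", "data": {
  "increments": [
    {"gripper": 1,"linear": [0,0,0],"delta_rot": [0,0,0.13]},
    {"gripper": 1,"linear": [0,0,0.0008],"delta_rot": [0,0,0.26]},
    {"gripper": 1,"linear": [0,0,0.0016],"delta_rot": [0,0,0.39]},
    {"gripper": 1,"linear": [0,0,0.0024],"delta_rot": [0,0,0.52]},
    {"gripper": 1,"linear": [0,0,0.0032],"delta_rot": [0,0,0.65]},
    {"gripper": 1,"linear": [0,0,0.004],"delta_rot": [0,0,0.78]},
    {"gripper": 1,"linear": [0,0,0.0048],"delta_rot": [0,0,0.91]},
    {"gripper": 1,"linear": [0,0,0.0048],"delta_rot": [0,0,1.04]}
  ]
}}

```text
clock: 8.25
position: [0.5648, 0.0002, 0.1122]
ee_rot: [-0.0, -0.089, 0.996, 0.001]
contact_force: [-0.1, 0.3, -1.6]
width: 0.013
gripper_force: 69.5
```

Call:
{"op": "send_rows", "data": {
  "increments": [
    {"gripper": 1,"linear": [0,0,0.001],"delta_rot": [0,0,-0.13]},
    {"gripper": 1,"linear": [0,0,0.003],"delta_rot": [0,0,-0.26]},
    {"gripper": 1,"linear": [0,0,0.006],"delta_rot": [0,0,-0.39]},
    {"gripper": 1,"linear": [0,0,0.01],"delta_rot": [0,0,-0.52]},
    {"gripper": 1,"linear": [0,0,0.016],"delta_rot": [0,0,-0.65]},
    {"gripper": 1,"linear": [0,0,0.025],"delta_rot": [0,0,-0.65]},
    {"gripper": 1,"linear": [0,0,0.04],"delta_rot": [0,0,-0.65]},
    {"gripper": 1,"linear": [0,0,0.055],"delta_rot": [0,0,-0.65]}
  ]
}}

```text
clock: 9.05
position: [0.5648, 0.0001, 0.168]
ee_rot: [-0.001, 0.235, 0.972, 0.0]
contact_force: [-0.3, 0.1, -1.8]
width: 0.0129
gripper_force: 69.5
```

Run:
```python
from h import *
s=get_state(); print(s['position'],s['ee_rot'],s['contact_force'],s['moment'],s['qpos'])
b=save('scene','s3.png')
cv2.imwrite('pics/c4.png',cv2.resize(b['pixels'][120:320,200:440],(720,600),interpolation=cv2.INTER_CUBIC))
```

```text
[5.64806647e-01 9.72932870e-05 1.67990063e-01] [-6.24403173e-04  2.34904520e-01  9.72018217e-01  2.51790644e-04] [-0.29063551  0.07544873 -1.77315909] [-0.03498938  0.02690047 -0.03486312] [-1.23430450e-01  3.03648787e-01  1.62803772e+00  6.85898662e-04
  1.21108984e+00 -1.22022781e+00]
```

View pics/c4.png

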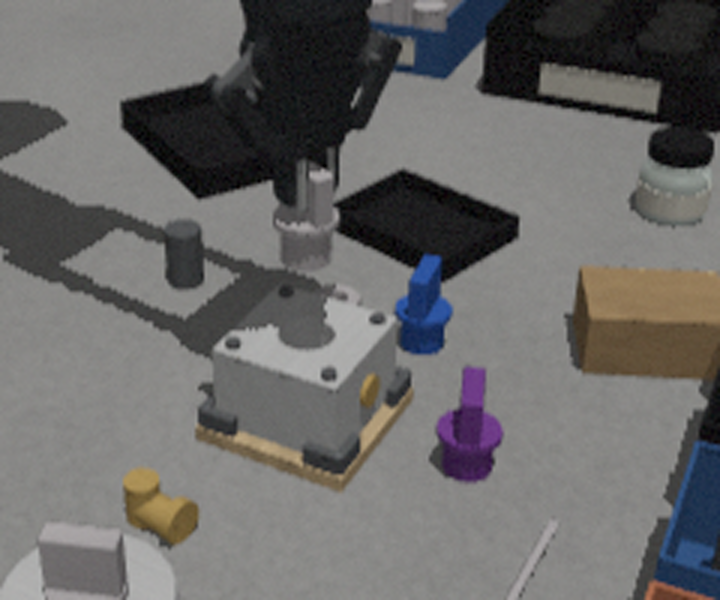

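The plug is free, hanging at crop (305,235), and the block is still seated at (305,390). Now carrying it to the small tray.

Call:
{"op": "send_rows", "data": {
  "increments": [
    {"gripper": 1,"linear": [-0.002,0.015,0],"delta_rot": [0,0,0]},
    {"gripper": 1,"linear": [-0.005,0.05,0],"delta_rot": [0,0,0]},
    {"gripper": 1,"linear": [-0.008,0.09,0],"delta_rot": [0,0,0]},
    {"gripper": 1,"linear": [-0.012,0.13,0],"delta_rot": [0,0,0]},
    {"gripper": 1,"linear": [-0.015,0.17,0],"delta_rot": [0,0,0]},
    {"gripper": 1,"linear": [-0.018,0.21,0],"delta_rot": [0,0,0]},
    {"gripper": 1,"linear": [-0.021,0.25,0],"delta_rot": [0,0,0]},
    {"gripper": 1,"linear": [-0.023,0.272,0],"delta_rot": [0,0,0]}
  ]
}}

```text
clock: 9.9
position: [0.5401, 0.2759, 0.1664]
ee_rot: [-0.001, 0.235, 0.972, 0.0]
contact_force: [-0.4, -1.0, -1.6]
width: 0.0133
gripper_force: 69.5
```

Call:
{"op": "send_rows", "data": {
  "increments": [
    {"gripper": 1,"linear": [0,0,-0.015],"delta_rot": [0,0,0]},
    {"gripper": 1,"linear": [0,0,-0.035],"delta_rot": [0,0,0]},
    {"gripper": 1,"linear": [0,0,-0.055],"delta_rot": [0,0,0]},
    {"gripper": 1,"linear": [0,0,-0.075],"delta_rot": [0,0,0]},
    {"gripper": 1,"linear": [0,0,-0.095],"delta_rot": [0,0,0]},
    {"gripper": 1,"linear": [0,0,-0.108],"delta_rot": [0,0,0]},
    {"gripper": 1,"linear": [0,0,-0.114],"delta_rot": [0,0,0]},
    {"gripper": 1,"linear": [0,0,-0.114],"delta_rot": [0,0,0]}
  ]
}}

```text
clock: 10.7
position: [0.5413, 0.2719, 0.0527]
ee_rot: [-0.001, 0.237, 0.972, -0.0]
contact_force: [-0.4, 0.6, -0.7]
width: 0.013
gripper_force: 69.6
```

Run:
```python
from h import *
s=get_state(); print(s['position'],s['ee_rot'],s['contact_force'],s['moment'])
a=save('scene','s4.png')['pixels'];b=save('top','t4.png')['pixels']
cv2.imwrite('pics/c5.png',np.hstack([cv2.resize(a[130:230,280:380],(400,400),interpolation=cv2.INTER_CUBIC),cv2.resize(b[140:240,140:240],(400,400),interpolation=cv2.INTER_CUBIC)]))
```

```text
[0.54129854 0.27193243 0.05268883] [-9.71031070e-04  2.36721224e-01  9.71577015e-01 -4.72489538e-04] [-0.36750896  0.55534977 -0.71610362] [ 0.01535991 -0.01392949 -0.00781501]
```

View pics/c5.png

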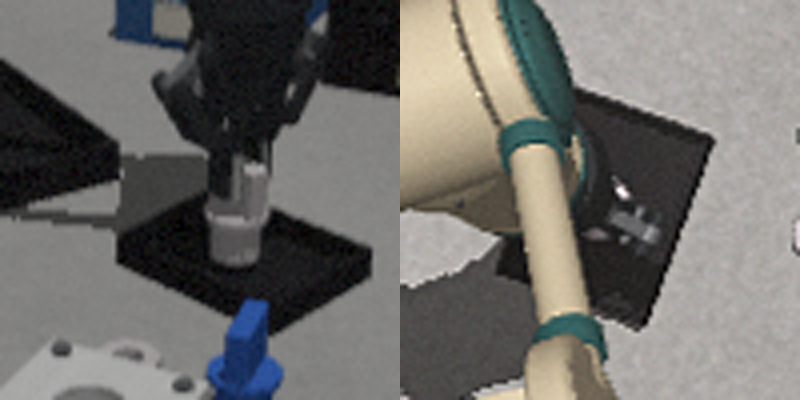

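The plug hangs upright over the tray floor in both views, at (238,235) in the scene crop. I'll lower it slowly to contact.

Call:
{"op": "send_rows", "data": {
  "increments": [
    {"gripper": 1,"linear": [0,0,-0.002],"delta_rot": [0,0,0]},
    {"gripper": 1,"linear": [0,0,-0.004],"delta_rot": [0,0,0]},
    {"gripper": 1,"linear": [0,0,-0.006],"delta_rot": [0,0,0]},
    {"gripper": 1,"linear": [0,0,-0.0075],"delta_rot": [0,0,0]},
    {"gripper": 1,"linear": [0,0,-0.0085],"delta_rot": [0,0,0]},
    {"gripper": 1,"linear": [0,0,-0.009],"delta_rot": [0,0,0]},
    {"gripper": 1,"linear": [0,0,-0.009],"delta_rot": [0,0,0]}
  ]
}}

```text
clock: 11.5
position: [0.5422, 0.2717, 0.0446]
ee_rot: [-0.0, 0.237, 0.971, 0.0]
contact_force: [-0.7, 0.4, -1.1]
width: 0.0128
gripper_force: 69.6
```

Call:
{"op": "send_rows", "data": {
  "increments": [
    {"gripper": 1,"linear": [0,0,-0.0005],"delta_rot": [0,0,0]},
    {"gripper": 1,"linear": [0,0,-0.001],"delta_rot": [0,0,0]},
    {"gripper": 1,"linear": [0,0,-0.0015],"delta_rot": [0,0,0]},
    {"gripper": 1,"linear": [0,0,-0.0015],"delta_rot": [0,0,0]}
  ]
}}

```text
clock: 11.9
position: [0.5423, 0.2718, 0.0439]
ee_rot: [0.0, 0.237, 0.971, 0.0]
contact_force: [-1.2, -0.4, 4.7]
width: 0.0129
gripper_force: 70.4
```

Contact came at exactly the height expected. Releasing now: first a little, then fully, then straight up.

Call:
{"op": "send_rows", "data": {
  "increments": [
    {"gripper": 0.5,"linear": [0,0,0],"delta_rot": [0,0,0]},
    {"gripper": 0.3,"linear": [0,0,0],"delta_rot": [0,0,0]},
    {"gripper": 0,"linear": [0,0,0],"delta_rot": [0,0,0]},
    {"gripper": 0,"linear": [0,0,0],"delta_rot": [0,0,0]},
    {"gripper": -0.3,"linear": [0,0,0],"delta_rot": [0,0,0]},
    {"gripper": -0.3,"linear": [0,0,0.0],"delta_rot": [0,0,0]}
  ]
}}

```text
clock: 12.5
position: [0.5422, 0.2718, 0.0431]
ee_rot: [-0.0, 0.237, 0.971, 0.0]
contact_force: [-0.8, -0.5, 0.4]
width: 0.0554
gripper_force: 0.0
```

Call:
{"op": "send_rows", "data": {
  "increments": [
    {"gripper": -0.3,"linear": [0,0,0.01],"delta_rot": [0,0,0]},
    {"gripper": -0.3,"linear": [0,0,0.03],"delta_rot": [0,0,0]},
    {"gripper": -0.3,"linear": [0,0,0.055],"delta_rot": [0,0,0]},
    {"gripper": -0.3,"linear": [0,0,0.08],"delta_rot": [0,0,0]},
    {"gripper": -0.3,"linear": [0,0,0.11],"delta_rot": [0,0,0]},
    {"gripper": -0.3,"linear": [0,0,0.14],"delta_rot": [0,0,0]},
    {"gripper": -0.3,"linear": [0,0,0.15],"delta_rot": [0,0,0]},
    {"gripper": -0.3,"linear": [0,0,0.15],"delta_rot": [0,0,0]}
  ]
}}

```text
clock: 13.3
position: [0.5431, 0.2722, 0.1953]
ee_rot: [0.002, 0.237, 0.971, 0.001]
contact_force: [0.1, 0.6, -0.4]
width: 0.0555
gripper_force: 0.0
```

Run:
```python
from h import *
s=get_state(); print(s['contact_force'],s['width'])
a=save('scene','s5.png')['pixels']
cv2.imwrite('pics/c6.png',cv2.resize(a[120:320,200:440],(720,600),interpolation=cv2.INTER_CUBIC))
```

```text
[ 0.08631978  0.61972605 -0.44038828] 0.05550532969377865
```

View pics/c6.png

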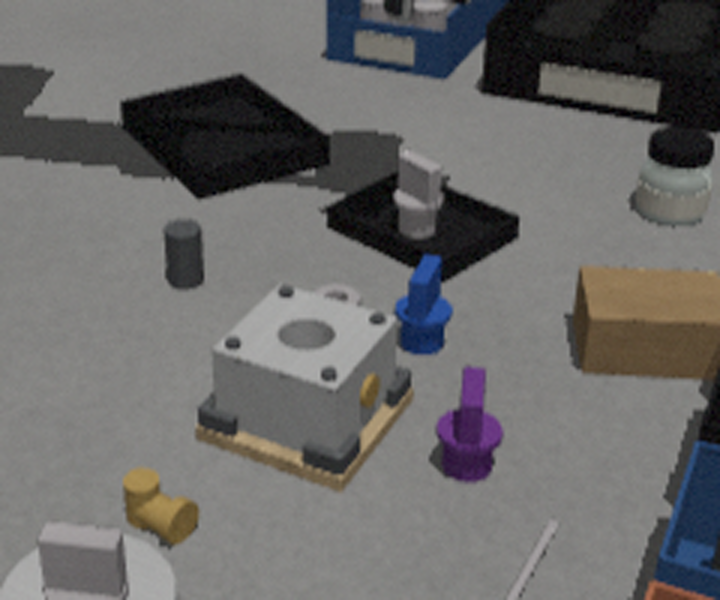

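The plug stands upright in the tray at crop (418,195). The block is in its stand with an empty bore at (306,333), and the pump plug is untouched at (82,560).

```bash
python3 -c "from rig import sign_off; print(sign_off())"
```

```text
the job is handed in; nothing more can be done
None
```

The stuck plug is out and standing upright on its foot in the shallow tray with the gripper clear; the block stayed in its stand, the pump plug was left alone, and the job was handed in at about 13 s.

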